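# Lay out the sharpening stones on their holders

## Task

The four sharpening stones are piled in one stack: take it apart and set each stone on its own wooden holder, lying flat, centred and released. The long, middle and short stones go squarely between the end cleats of the holder of matching length, and the round one between the four dowels of the square holder. The stones are brittle: put them down gently and do not let any fall.

Things in the scene. Friction and masses are not known exactly. Their poses are not given: they have to be found in the camera images.
- long_stone_centre (a point): centre (half-way up) of the long sharpening stone, a loose plain rectangular grey two-layer stone 180 x 60 x 28 mm (length along its x, width along its y, 28 high along z, up). It starts in the stack: from below long, middle, short, round, each lying flat on the next larger one, a little askew
- long_seat (a point): centre of the seat of the long stone's holder, on its top face: a pale wooden board 226 x 74 mm (length along x, width along y), 18 mm thick, fixed to the bench, with a dark cleat 14 mm wide and 8 mm high across each end and open sides; 198 mm between the cleats, so the 180 mm stone lies between them with 9 mm of play at each end, its length along x. z is up
- middle_stone_centre (a point): centre (half-way up) of the middle sharpening stone, a loose plain rectangular grey two-layer stone 138 x 52 x 28 mm (length along its x, width along its y, 28 high along z, up). It starts in the stack: from below long, middle, short, round, each lying flat on the next larger one, a little askew
- middle_seat (a point): centre of the seat of the middle stone's holder, on its top face: a pale wooden board 184 x 66 mm (length along x, width along y), 18 mm thick, fixed to the bench, with a dark cleat 14 mm wide and 8 mm high across each end and open sides; 156 mm between the cleats, so the 138 mm stone lies between them with 9 mm of play at each end, its length along x. z is up
- short_stone_centre (a point): centre (half-way up) of the short sharpening stone, a loose plain rectangular grey two-layer stone 96 x 44 x 28 mm (length along its x, width along its y, 28 high along z, up). It starts in the stack: from below long, middle, short, round, each lying flat on the next larger one, a little askew
- short_seat (a point): centre of the seat of the short stone's holder, on its top face: a pale wooden board 142 x 58 mm (length along x, width along y), 18 mm thick, fixed to the bench, with a dark cleat 14 mm wide and 8 mm high across each end and open sides; 114 mm between the cleats, so the 96 mm stone lies between them with 9 mm of play at each end, its length along x. z is up
- round_stone_centre (a point): centre (half-way up) of the round sharpening stone, a loose grey two-layer disc of diameter 48 mm, 28 mm high (z up); it starts on top of the stack
- round_seat (a point): centre of the seat of the round stone's holder, on its top face: a pale square wooden board 100 x 100 mm, 18 mm thick, fixed to the bench, with four short dowels (diameter 10, 8 mm high) at 27 mm either way from the centre along both x and y; the round stone stands between them with 9 mm of play. Its sides between the dowels are open. z is up
There are look-alikes about, which are no part of the job. Leave any red look-alike of the part that bears short_stone_centre alone.

How it is judged:
By the outcome, as a careful person would: the job done as asked, in the order asked, and still so for the second after the job is handed in, with the robot touching nothing.
It also fails if it takes over 102 s, if anything falls off the work surface, if the arm or the gripper's body presses on something with over 40 N, if the wrist force passes 120 N, or if a joint passes its speed limit or range.

## Robot

A 6-joint arm with a two-finger parallel gripper is mounted at the origin on a cart in front of the work surface, level with it; the furniture and walls round the work are solid. World frame = base frame: x ahead of the robot, y to its left, z up, the work surface at z = 0. Lengths are in mm, angles in degrees, forces in N, time in s.
With the tool pointing down it reaches from about 275 to 825 mm from the base axis. Payload 4.9 kg.
Tool frame: the origin (TCP) lies midway between the tips of the shut fingers; the grasp point (between the pads) lies 19 mm behind it; z points along the fingers, y is the line along which they close (so a half turn about z gives the same grasp; the last joint's range is limited). The gripper opens to 85 mm and grips with 20 to 120 N. Pads are 22 mm wide; open, the fingers measure 114 mm over their backs; the gripper's body (76 mm by 85 mm) begins 54 mm behind the grasp point. The pads swing forward as they close: fully open they stand 13 mm farther back than shut.
Start: joints at [68.056, 18.69, -11.035, 60.275, 0, 82.311], TCP at [135.426, 533.084, 231.281] pointing down, gripper open.
Joint ranges: [-152.03, 152.03], [-55.5, 102.48], [-74.3, 77.21], [-110.64, 120.58], [-84.22, 78.4], [-180, 180]. Speed limits (degrees/s): [147.25, 147.25, 180, 180, 180, 180].

## Interface

Orientations are given as a 3x3 rotation matrix whose columns are the frame's x, y, z axes.
In Python, from plant import * gives the robot as it stands. The module is installed in compiled form; this text tells all that it offers.
- The arm moves only by the tool carry_out, never from a script. Its argument "motion" is a list of rows, each an object with "turn": the turn, a rotation vector about the tool's x, y, z in degrees, a list of three; "dp": the shift along the tool's x, y, z in mm, a list of three; "gripper": the closure in counts, from 0 (fully open) to 255 (shut). A call has 1 to 10 rows; each row is the pose to reach, as a shift and turn from the pose commanded when the call began, along the tool's axes at that moment; what a row does not reach only later rows make up. A row lasts 1/8 s, in which the tool goes at most 62.5 mm and 10.7 degrees, less where a joint would pass 70% of its speed; a pose out of reach is approached as far as the arm can. A call with a gripper value outside its range is refused whole. The fingers move at their own pace and stop on an object; "newtons" is the grip in N (left out, the last holds). Time passes only in rows, so rows that repeat a pose let the fingers close. It gives the time, the measured TCP pose, the force, the opening and the grip force at its end, in the units of the state.
- state(): the state, without advancing time (a new reading comes with each control period).
- camera(name): name is "scene" or "top" or "wrist"; returns the picture (480x640x3 uint8, red, green, blue); there is no depth.
- calibration(name): a dict with "camera_matrix" (3x3 intrinsics, pixels), "k1" (the pictures are not rectified: a ray, as slopes to the right and down, at radius r is drawn at 1 + k1 r^2 times it, then the intrinsics apply), "R" (3x3) and "t" (3): a world point X has camera coordinates R X + t. Camera axes: x right, y down, z forward; pixel columns grow to the right and rows downward; lengths in mm; the calibration is good to about 2 mm. A picture is of the moment at which its call begins: read the wrist's pose just before it. calibration takes no time and is no camera call; for the wrist camera it gives the pose at the moment of the call.
- finish_job(): hands the job in; it is judged then, once.
The state is a dict: "clock": time; "joint_positions": joint angles; "dq": joint speeds; "joint_efforts": joint torques, N m; "position": TCP position; "tcp_rot": TCP orientation; "contact_force": force on the tool from outside, world axes, zero at the start; "wrist_torque": the same for the moment, N m; "width": finger opening in mm; "finger_force": force on a finger pad.
Only numpy, scipy, OpenCV 4.12 (cv2) and the standard library are available. Lean on these libraries where they do the work, as an engineer would, in place of code of your own. Each camera call takes 0.05 s, during which the arm holds its last target. There are 200 camera calls.

## Working session

There is one attempt and no reset: what is moved stays moved. The work goes in short steps, Python scripts to look and compute and a tool call to move; the robot and the scene stay as the last step left them, time stands still between calls to the robot, and variables do not carry over. Pictures are saved under pics/ and viewed, at most 14 in all, crops included, and the job is handed in when it is done.

Besides the shell and the picture viewer there is one more tool, called by a JSON object that holds its "op" and its "data", one argument or row to a line. carry_out: Moves the arm, as the interface text tells. Its arguments: {"type":"object","properties":{"motion":{"type":"array","items":{"type":"object","properties":{"turn":{"type":"array","items":{"type":"number"}},"dp":{"type":"array","items":{"type":"number"}},"gripper":{"type":"number"}}}},"newtons":{"type":"number"}},"required":["motion"]}

```bash
mkdir -p pics
python3 - <<'E'
from plant import *
import cv2,numpy as np
print(state())
for n in("top","scene"):
    cv2.imwrite(f"pics/{n}0.png",camera(n)[:,:,::-1]); print(n,calibration(n))
print(calibration("wrist"))
E
```

```text
{'clock': 0.0, 'joint_positions': array([ 6.80562002e+01,  1.87329135e+01, -1.10914519e+01,  6.02732332e+01,
        1.20821682e-03,  8.23108612e+01]), 'dq': array([-0.00277777,  0.0808855 , -0.10955903, -0.05629639, -0.08550651,
       -0.03363415]), 'joint_efforts': array([ 6.15490408e-04, -4.43396580e+01,  2.62440401e+01,  1.53520668e-02,
        7.87953263e-05,  8.19807326e-06]), 'position': array([135.19716727, 532.54019036, 230.4985061 ]), 'tcp_rot': array([[-9.69210796e-01,  2.46231604e-01, -6.56120986e-04],
       [ 2.46232352e-01,  9.69209553e-01, -1.57212469e-03],
       [ 2.48811942e-04, -1.68527844e-03, -9.99998549e-01]]), 'contact_force': array([0.03362494, 0.60752901, 0.39370723]), 'wrist_torque': array([0.00995093, 0.06188422, 0.05707493]), 'finger_force': 0.0, 'width': 85.16394510621943}
top {'camera_matrix': array([[612.83022299,   0.        , 317.32819655],
       [  0.        , 612.83022299, 241.28622497],
       [  0.        ,   0.        ,   1.        ]]), 'k1': 0.045527374388780684, 'R': array([[ 0.00959788, -0.99985697, -0.01392549],
       [-0.99292643, -0.007
[... 256 characters left out ...]
       [  0.        ,   0.        ,   1.        ]]), 'k1': 0.01826710434361895, 'R': array([[ 0.87272382, -0.48774099,  0.02149096],
       [-0.1916221 , -0.38269563, -0.90378373],
       [ 0.44903687,  0.78463544, -0.42744954]]), 't': array([-426.97160745,  159.37320255, 1052.25105019])}
{'camera_matrix': array([[337.21012828,   0.        , 314.20637537],
       [  0.        , 337.21012828, 241.50587628],
       [  0.        ,   0.        ,   1.        ]]), 'k1': -0.05448492184803886, 'R': array([[ 0.24514446,  0.96948331, -0.0025119 ],
       [ 0.92628582, -0.23345511,  0.29579264],
       [ 0.28617962, -0.07483867, -0.95524887]]), 't': array([-548.3147287 ,  -38.41498351,  379.61918604])}
```

View pics/top0.png

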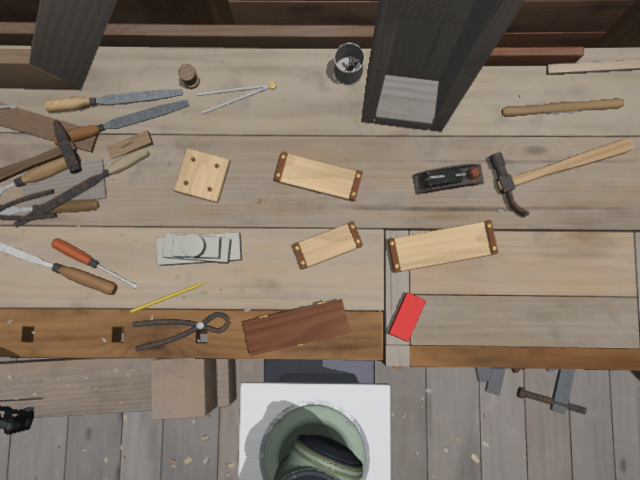

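View pics/scene0.png

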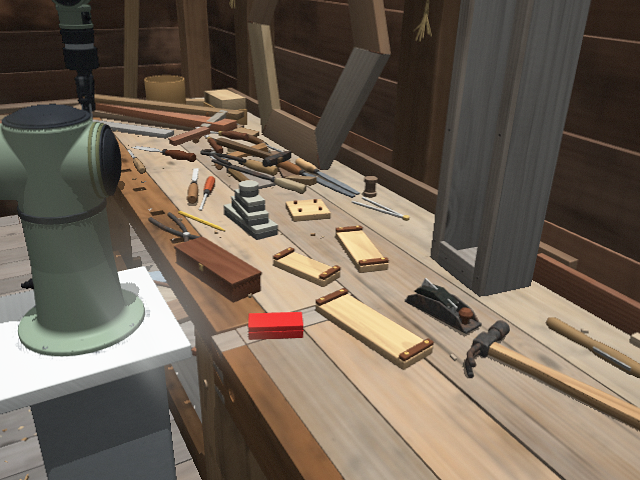

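Top view: stack at about (198,248), long holder (442,246), short holder (327,246), middle holder (318,176) and square holder (202,175). A red block at (407,317) is the look-alike of the short stone, to be left alone; the plane, brown box and the rest don't matter. Next, an enlarged crop.

```bash
python3 - <<'E'
import cv2,numpy as np
im=cv2.imread("pics/top0.png")
a=cv2.resize(im[215:285,140:260],None,fx=5,fy=5,interpolation=cv2.INTER_CUBIC)
cv2.imwrite("pics/c0.png",a)
hsv=cv2.cvtColor(im,cv2.COLOR_BGR2HSV)
for p in [(203,175),(318,176),(327,246),(430,246),(240,190),(300,215),(440,290),(178,240),(194,245)]:
    print(p,hsv[p[1]-1:p[1]+2,p[0]-1:p[0]+2].reshape(-1,3).mean(0).round())
E
cat > h.py <<'E'
from plant import *
import cv2,numpy as np
def ray(px,z,cal):
    "pixels -> world points on plane z"
    K=cal["camera_matrix"];d=np.array([cal["k1"],0,0,0,0.])
    n=cv2.undistortPoints(np.float64(px).reshape(-1,1,2),K,d).reshape(-1,2)
    R,t=cal["R"],cal["t"];c=-R.T@t
    w=np.c_[n,np.ones(len(n))]@R
    return c+w*((z-c[2])/w[:,2])[:,None]
def rect(mask_contour,z,cal):
    p=ray(mask_contour.reshape(-1,2),z,cal)
    (c,(w,h),a)=cv2.minAreaRect(p[:,:2].astype(np.float32))
    if w<h:w,h,a=h,w,a+90
    return np.round(c,1),round(w,1),round(h,1),round((a+90)%180-90,1)
E
```

```text
(203, 175) [ 18.  77. 208.]
(318, 176) [ 18.  80. 191.]
(327, 246) [ 18.  79. 196.]
(430, 246) [ 18.  78. 202.]
(240, 190) [ 16.  42. 153.]
(300, 215) [ 16.  52. 153.]
(440, 290) [ 15.  62. 169.]
(178, 240) [ 31.  11. 176.]
(194, 245) [ 30.  10. 179.]
```

View pics/c0.png

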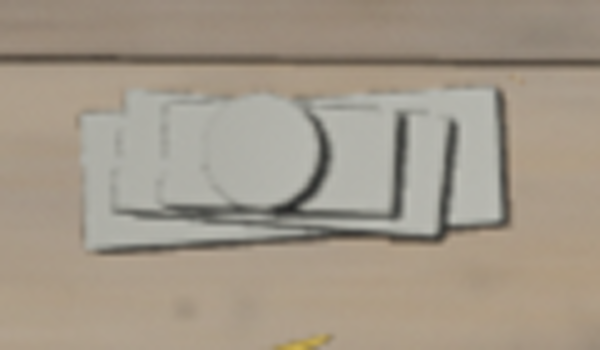

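Crop shows the nested stones: round centred at crop (262,153), short corners (162,102),(400,106),(397,216),(160,207), middle (126,89),(452,120),(440,239),(113,213), and long (80,114),(500,88),(505,224),(90,250).

Run:
```python
from h import *
cal=calibration("top")
f=lambda L:(np.array(L,float)+.5)/5-.5+[140,215]
S={"short":([(162,102),(400,106),(397,216),(160,207)],84),"mid":([(126,89),(452,120),(440,239),(113,213)],56),"long":([(80,114),(500,88),(505,224),(90,250)],28)}
for n,(L,z) in S.items():
    p=ray(f(L),z,cal)[:,:2]; d=(p[0]+p[3]-p[1]-p[2])/2;e=(p[0]+p[1]-p[2]-p[3])/2
    print(n,p.mean(0).round(1),np.linalg.norm(d).round(),np.linalg.norm(e).round(),np.degrees(np.arctan2(d[1],d[0])).round(1),np.degrees(np.arctan2(e[1],e[0])).round(1))
print("round",ray(f([(262,153)]),112,cal).round(1))
im=cv2.imread("pics/top0.png");hsv=cv2.cvtColor(im,cv2.COLOR_BGR2HSV)
m=cv2.inRange(hsv,(14,66,165),(22,130,255));m[:140]=0;m[280:]=0
m=cv2.morphologyEx(m,cv2.MORPH_OPEN,np.ones((3,3)))
for c in cv2.findContours(m,cv2.RETR_EXTERNAL,cv2.CHAIN_APPROX_NONE)[0]:
    if cv2.contourArea(c)>700: print(cv2.boundingRect(c),rect(c,18,cal))
s=state();cw=calibration("wrist");c=-cw["R"].T@cw["t"]
print("cam in tool",s["tcp_rot"].T@(c-s["position"]),"R",(cw["R"]@s["tcp_rot"]).round(3))
```

```text
short [433.8 246.3] 98.0 45.0 88.9 0.6
mid [433.7 250.9] 138.0 52.0 85.4 -3.9
long [435.1 252.1] 180.0 59.0 94.0 5.0
round [[432.5 247.5 112. ]]
(300, 225, 56, 40) (array([446.4, -25.2]), 113.4, 56.4, -68.5)
(395, 222, 95, 58) (array([ 429.7, -276.3]), 197.0, 105.4, -79.2)
(281, 154, 75, 44) (array([599.1,  -3.6]), 155.1, 65.7, 76.1)
(175, 149, 53, 52) (array([600.4, 253.1]), 99.3, 97.8, -14.2)
(513, 140, 120, 44) (array([ 632.3, -556.1]), 267.5, 24.1, -71.7)
cam in tool [  76.14532691   -0.53554331 -142.02335935] R [[ 0.001  1.     0.001]
 [-0.955  0.001 -0.296]
 [-0.296 -0.001  0.955]]
```

{"op": "carry_out", "data": {
  "motion": [
    {"dp":[-36,-20,6]},
    {"dp":[-80,-45,12]},
    {"dp":[-125,-71,20]},
    {"dp":[-170,-97,28]},
    {"dp":[-215,-122,35]},
    {"dp":[-260,-148,45]},
    {"dp":[-305,-174,55]},
    {"dp":[-340,-194,60]},
    {"dp":[-358,-204,60]},
    {"dp":[-358,-204,60]}
  ],
  "newtons": 40
}}

```text
schema error: expected keys turn, dp, gripper
```

Run:
```python
from h import *
s=state();cal=calibration("wrist");cv2.imwrite("pics/w1.png",camera("wrist")[:,:,::-1])
print(s["clock"],s["position"],s["contact_force"])
np.savez("pics/w1.npz",**cal)
```

```text
0.1 [135.20808284 532.58707292 230.57545586] [-0.3327519  -0.07287107 -0.02992524]
```

View pics/w1.png

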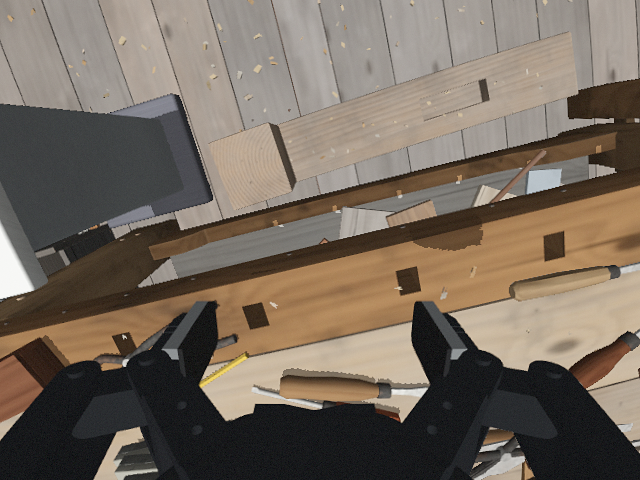

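The call was refused because every row needs all three keys, so the arm has not moved and this picture shows only the bench edge and the open fingers.

{"op": "carry_out", "data": {
  "motion": [
    {"dp":[-36,-20,6],"turn":[0,0,0],"gripper":0},
    {"dp":[-80,-45,12],"turn":[0,0,0],"gripper":0},
    {"dp":[-125,-71,20],"turn":[0,0,0],"gripper":0},
    {"dp":[-170,-97,28],"turn":[0,0,0],"gripper":0},
    {"dp":[-215,-122,35],"turn":[0,0,0],"gripper":0},
    {"dp":[-260,-148,45],"turn":[0,0,0],"gripper":0},
    {"dp":[-305,-174,55],"turn":[0,0,0],"gripper":0},
    {"dp":[-340,-194,60],"turn":[0,0,0],"gripper":0},
    {"dp":[-358,-204,60],"turn":[0,0,0],"gripper":0},
    {"dp":[-358,-204,60],"turn":[0,0,0],"gripper":0}
  ],
  "newtons": 40
}}

```text
clock: 1.4
position: [433.0, 246.2, 171.0]
tcp_rot: [[-0.969, 0.249, -0.0], [0.249, 0.969, -0.0], [0.0, -0.0, -1.0]]
contact_force: [-1.2, 0.1, -0.4]
width: 85.5
finger_force: 0.0
```

Run:
```python
from h import *
s=state();cal=calibration("wrist");cv2.imwrite("pics/w2.png",camera("wrist")[:,:,::-1])
print(s["clock"],s["position"],s["contact_force"],s["tcp_rot"])
np.savez("pics/w2.npz",**cal)
```

```text
1.4 [432.96270329 246.20789518 170.95602027] [-1.23363357  0.12547352 -0.39043619] [[-9.68524216e-01  2.48919070e-01 -3.72626222e-04]
 [ 2.48919129e-01  9.68524266e-01 -1.20055492e-04]
 [ 3.31013436e-04 -2.09030445e-04 -9.99999923e-01]]
```

View pics/w2.png

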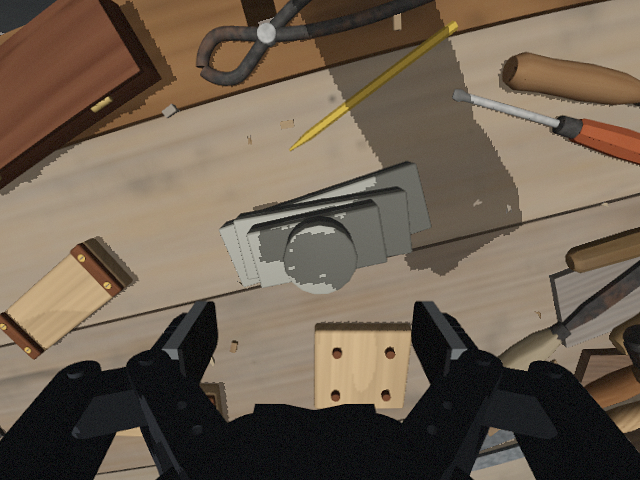

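Wrist view: the disc's top is centred near (320,254) between the fingers. The square holder's dowels are at (337,353), (390,353), (336,396) and (386,396).

Run:
```python
from h import *
cal=dict(np.load("pics/w2.npz"))
def P(X): return cv2.projectPoints(np.float64([X]),cv2.Rodrigues(cal["R"])[0],cal["t"],cal["camera_matrix"],np.array([float(cal["k1"]),0,0,0,0]))[0].ravel()
print("disc",ray([(320.5,254)],112,cal), P([432.5,247.5,112]),"edges", [P([432.5-24*.969*k,247.5+24*.249*k,112]).round() for k in(1,-1)])
q=ray([(337,353),(390,353),(336,396),(386,396)],26,cal);print(q,q.mean(0))
```

```text
disc [[428.30253062 250.82061148 112.        ]] [317.03219854 261.26177091] edges [array([317., 225.]), array([317., 295.])]
[[563.72366544 235.48797452  26.        ]
 [577.18622772 286.92872019  26.        ]
 [615.69660867 222.36023775  26.        ]
 [629.19766684 273.43867097  26.        ]] [596.45104217 254.55390086  26.        ]
```

{"op": "carry_out", "data": {
  "motion": [
    {"dp":[2,1.5,25],"turn":[0,0,0],"gripper":0},
    {"dp":[2,1.5,55],"turn":[0,0,0],"gripper":0},
    {"dp":[2,1.5,75],"turn":[0,0,0],"gripper":0},
    {"dp":[2,1.5,84],"turn":[0,0,0],"gripper":0},
    {"dp":[2,1.5,84],"turn":[0,0,0],"gripper":60},
    {"dp":[2,1.5,84],"turn":[0,0,0],"gripper":120},
    {"dp":[2,1.5,84],"turn":[0,0,0],"gripper":180},
    {"dp":[2,1.5,84],"turn":[0,0,0],"gripper":180},
    {"dp":[2,1.5,84],"turn":[0,0,0],"gripper":180},
    {"dp":[2,1.5,84],"turn":[0,0,0],"gripper":180}
  ],
  "newtons": 40
}}

```text
clock: 2.7
position: [431.4, 249.7, 88.4]
tcp_rot: [[-0.969, 0.246, 0.002], [0.246, 0.969, 0.001], [-0.001, 0.002, -1.0]]
contact_force: [-2.1, 1.0, 6.4]
width: 46.8
finger_force: 41.6
```

{"op": "carry_out", "data": {
  "motion": [
    {"dp":[0,0,-10],"turn":[0,0,0],"gripper":180},
    {"dp":[0,0,-35],"turn":[0,0,0],"gripper":180},
    {"dp":[-25,7,-50],"turn":[0,0,0],"gripper":180},
    {"dp":[-65,18,-50],"turn":[0,0,0],"gripper":180},
    {"dp":[-105,30,-50],"turn":[0,0,0],"gripper":180},
    {"dp":[-140,40,-40],"turn":[0,0,0],"gripper":180},
    {"dp":[-161,46,-20],"turn":[0,0,0],"gripper":180},
    {"dp":[-161,46,10],"turn":[0,0,0],"gripper":180},
    {"dp":[-161,46,32],"turn":[0,0,0],"gripper":180},
    {"dp":[-161,46,32],"turn":[0,0,0],"gripper":180}
  ],
  "newtons": 40
}}

```text
clock: 3.95
position: [596.1, 253.4, 53.5]
tcp_rot: [[-0.969, 0.246, -0.004], [0.246, 0.969, -0.001], [0.004, -0.002, -1.0]]
contact_force: [-0.3, 0.5, -0.8]
width: 46.7
finger_force: 41.4
```

Run:
```python
from h import *
s=state();cal=calibration("wrist");cv2.imwrite("pics/w3.png",camera("wrist")[:,:,::-1])
cv2.imwrite("pics/t3.png",camera("top")[:,:,::-1])
print(s["clock"],s["position"],s["contact_force"],s["width"])
np.savez("pics/w3.npz",**cal)
```

```text
3.95 [596.14997957 253.39292424  53.46833295] [-0.33342056  0.4890891  -0.78014771] 46.67540985638407
```

View pics/w3.png

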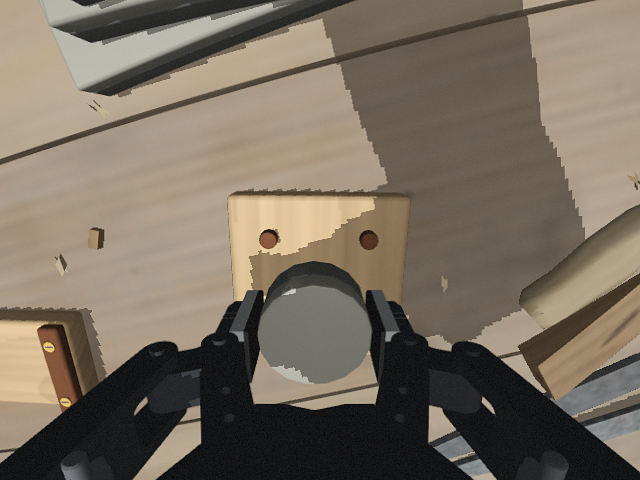

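Disc held level, top face centred near (315,327). The two near dowels are at (268,239) and (369,240).

Run:
```python
from h import *
cal=dict(np.load("pics/w3.npz"))
q=ray([(268,239),(369,240)],26,cal);print(q)
ex=np.array([-.9692,.2462]);ey=np.array([.2462,.9692])
d=(q[1]-q[0])[:2]; print(np.degrees(np.arctan2(d[1],d[0])),np.linalg.norm(d))
hc=q.mean(0)[:2]-27*ex; dc=ray([(315.5,326)],77.5,cal)[0,:2]
ed=ray([(259,326),(372,326)],77.5,cal)
print("holder",hc,"disc",dc,"edges",ed,"need tool x,y",(hc-dc)@ex,(hc-dc)@ey)
```

```text
[[565.72166988 235.31266576  26.        ]
 [579.23951478 286.70755719  26.        ]]
75.26386761587919 53.14289224902153
holder [598.64899233 254.36271147] disc [592.05625054 254.43585548] edges [[586.61776089 232.52595356  77.5       ]
 [597.60452127 276.29297067  77.5       ]] need tool x,y -6.407693390470501 1.552241859385387
```

{"op": "carry_out", "data": {
  "motion": [
    {"dp":[-3,0.6,0],"turn":[0,0,0],"gripper":180},
    {"dp":[-6,1.2,0],"turn":[0,0,0],"gripper":180},
    {"dp":[-6,1.2,10],"turn":[0,0,0],"gripper":180},
    {"dp":[-6,1.2,18],"turn":[0,0,0],"gripper":180},
    {"dp":[-6,1.2,24],"turn":[0,0,0],"gripper":180},
    {"dp":[-6,1.2,27],"turn":[0,0,0],"gripper":180},
    {"dp":[-6,1.2,28],"turn":[0,0,0],"gripper":180},
    {"dp":[-6,1.2,28],"turn":[0,0,0],"gripper":180},
    {"dp":[-6,1.2,28],"turn":[0,0,0],"gripper":180}
  ],
  "newtons": 40
}}

```text
clock: 5.18
position: [604.3, 253.9, 27.6]
tcp_rot: [[-0.969, 0.246, 0.001], [0.246, 0.969, 0.0], [-0.0, 0.0, -1.0]]
contact_force: [0.2, -0.3, -0.4]
width: 46.7
finger_force: 41.4
```

Run:
```python
from h import *
s=state();cal=calibration("wrist");im=camera("wrist")[:,:,::-1]
cv2.imwrite("pics/w4.png",im)
print(s["position"],s["contact_force"])
np.savez("pics/w4.npz",**cal)
```

```text
[604.29998776 253.88193181  27.58673662] [ 0.19477744 -0.29097216 -0.42699161]
```

View pics/w4.png

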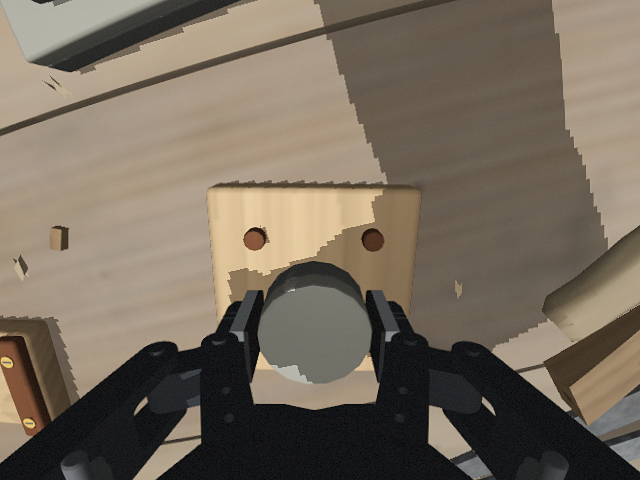

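Same view lower down: near dowels at (255,239) and (373,240), disc at (315,327).

```bash
cat > m.py <<'E'
from h import *
import sys
E
python3 - <<'E'
from h import *
cal=dict(np.load("pics/w4.npz"))
q=ray([(255,239),(373,240)],26,cal)
ex=np.array([-.9692,.2462]);ey=np.array([.2462,.9692])
hc=q.mean(0)[:2]-27*ex; dc=ray([(315.5,326)],51.5,cal)[0,:2]
print("holder",hc,"disc",dc,"need tool x,y",(hc-dc)@ex,(hc-dc)@ey)
E
```

```text
holder [598.70603075 254.55013722] disc [600.14656727 254.85376271] need tool x,y 1.3214153941769984 -0.6489339170922367
```

{"op": "carry_out", "data": {
  "motion": [
    {"dp":[1.3,-0.6,2],"turn":[0,0,0],"gripper":180},
    {"dp":[1.3,-0.6,3.5],"turn":[0,0,0],"gripper":180},
    {"dp":[1.3,-0.6,4.3],"turn":[0,0,0],"gripper":180},
    {"dp":[1.3,-0.6,4.8],"turn":[0,0,0],"gripper":180},
    {"dp":[1.3,-0.6,4.8],"turn":[0,0,0],"gripper":180}
  ],
  "newtons": 40
}}

```text
clock: 5.85
position: [602.7, 253.5, 22.5]
tcp_rot: [[-0.969, 0.246, 0.0], [0.246, 0.969, 0.0], [-0.0, 0.0, -1.0]]
contact_force: [-1.4, -1.3, -0.1]
width: 46.8
finger_force: 41.6
```

{"op": "carry_out", "data": {
  "motion": [
    {"dp":[0,0,0.5],"turn":[0,0,0],"gripper":180},
    {"dp":[0,0,1],"turn":[0,0,0],"gripper":180},
    {"dp":[0,0,1],"turn":[0,0,0],"gripper":180}
  ],
  "newtons": 40
}}

```text
clock: 6.22
position: [602.7, 253.6, 22.5]
tcp_rot: [[-0.969, 0.246, 0.0], [0.246, 0.969, 0.0], [-0.0, 0.0, -1.0]]
contact_force: [-2.5, -1.6, 7.5]
width: 46.8
finger_force: 42.2
```

{"op": "carry_out", "data": {
  "motion": [
    {"dp":[0,0,-0.5],"turn":[0,0,0],"gripper":90},
    {"dp":[0,0,-0.5],"turn":[0,0,0],"gripper":40},
    {"dp":[0,0,-0.5],"turn":[0,0,0],"gripper":0},
    {"dp":[0,0,-0.5],"turn":[0,0,0],"gripper":0},
    {"dp":[0,0,-10],"turn":[0,0,0],"gripper":0},
    {"dp":[0,0,-45],"turn":[0,0,0],"gripper":0},
    {"dp":[0,0,-85],"turn":[0,0,0],"gripper":0},
    {"dp":[0,0,-125],"turn":[0,0,0],"gripper":0},
    {"dp":[0,0,-150],"turn":[0,0,0],"gripper":0}
  ],
  "newtons": 40
}}

```text
clock: 7.35
position: [603.6, 253.8, 174.8]
tcp_rot: [[-0.969, 0.246, 0.003], [0.246, 0.969, 0.001], [-0.003, 0.002, -1.0]]
contact_force: [0.3, 0.4, -0.0]
width: 85.2
finger_force: 0.0
```

{"op": "carry_out", "data": {
  "motion": [
    {"dp":[15,-5,0],"turn":[0,0,8],"gripper":0},
    {"dp":[35,-10,0],"turn":[0,0,16],"gripper":0},
    {"dp":[60,-17,0],"turn":[0,0,26],"gripper":0},
    {"dp":[85,-25,0],"turn":[0,0,36],"gripper":0},
    {"dp":[110,-32,0],"turn":[0,0,46],"gripper":0},
    {"dp":[135,-39,0],"turn":[0,0,56],"gripper":0},
    {"dp":[155,-45,0],"turn":[0,0,66],"gripper":0},
    {"dp":[165,-48,0],"turn":[0,0,76],"gripper":0},
    {"dp":[165,-48,0],"turn":[0,0,76],"gripper":0},
    {"dp":[165,-48,0],"turn":[0,0,76],"gripper":0}
  ]
}}

```text
clock: 8.6
position: [431.7, 247.8, 172.0]
tcp_rot: [[0.002, 1.0, 0.001], [1.0, -0.002, 0.0], [0.0, 0.001, -1.0]]
contact_force: [-0.7, 0.6, 0.6]
width: 85.4
finger_force: 0.0
```

Run:
```python
from h import *
s=state();cal=calibration("wrist");im=camera("wrist")[:,:,::-1]
cv2.imwrite("pics/w5.png",im)
print(s["clock"],s["position"],s["tcp_rot"][:,1],s["joint_positions"])
np.savez("pics/w5.npz",**cal)
```

```text
8.6 [431.70532843 247.79431173 172.0231928 ] [ 0.99999685 -0.00215895  0.00127856] [ 2.13552678e+01  1.60674519e+01 -2.40364105e+01  4.98192368e+01
 -4.63222129e-03  1.11478948e+02]
```

View pics/w5.png

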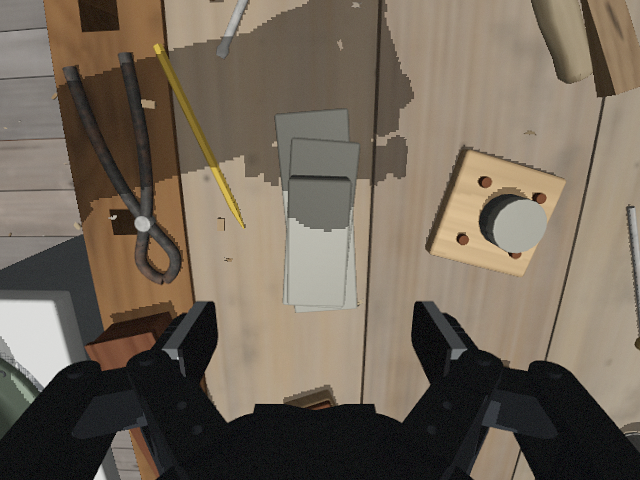

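Short stone's top has its far end at (288,180)-(351,179), and the disc stands between its four dowels at (513,224).

Run:
```python
from h import *
cal=dict(np.load("pics/w5.npz"));cal["k1"]=float(cal["k1"])
q=ray([(288.5,179),(351,178.5)],84,cal);print(q,np.linalg.norm(q[0]-q[1]),q.mean(0))
q=ray([(290,139),(358,144)],56,cal);print(q,np.linalg.norm(q[0]-q[1]),q.mean(0))
q=ray([(275,115),(348,109)],28,cal);print(q,np.linalg.norm(q[0]-q[1]),q.mean(0))
im=cv2.imread("pics/w5.png");c=cv2.resize(im[100:320,255:375],None,fx=2.7,fy=2.7,interpolation=cv2.INTER_CUBIC)
c=cv2.convertScaleAbs(c,alpha=1.6,beta=-120)
t=cv2.imread("pics/t3.png");d=cv2.resize(t[150:290,130:270],None,fx=3,fy=3,interpolation=cv2.INTER_CUBIC)
h=max(c.shape[0],d.shape[0]);pad=lambda a:np.vstack([a,np.zeros((h-a.shape[0],a.shape[1],3),np.uint8)])
cv2.imwrite("pics/c5.png",pad(c))
```

```text
[[413.81464048 295.84705091  84.        ]
 [456.12207753 296.15140981  84.        ]] 42.308531810070626 [434.96835901 295.99923036  84.        ]
[[413.45083404 321.82271022  56.        ]
 [463.62793805 318.24974347  56.        ]] 50.3041534928733 [438.53938605 320.03622684  56.        ]
[[399.8705405  340.35719605  28.        ]
 [458.28033202 344.84378161  28.        ]] 58.581850394059224 [429.07543626 342.60048883  28.        ]
```

View pics/c5.png

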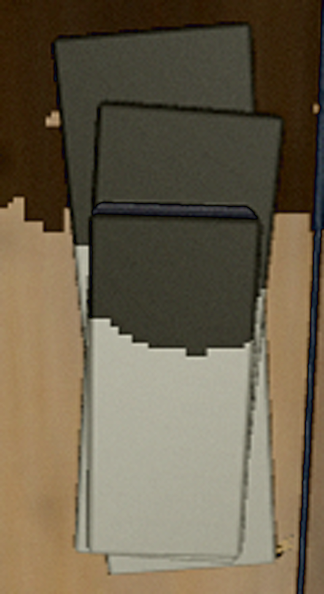

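{"op": "carry_out", "data": {
  "motion": [
    {"dp":[-0.8,3.5,25],"turn":[0,0,0],"gripper":0},
    {"dp":[-0.8,3.5,60],"turn":[0,0,0],"gripper":0},
    {"dp":[-0.8,3.5,90],"turn":[0,0,0],"gripper":0},
    {"dp":[-0.8,3.5,106],"turn":[0,0,0],"gripper":0},
    {"dp":[-0.8,3.5,112.5],"turn":[0,0,0],"gripper":40},
    {"dp":[-0.8,3.5,112.5],"turn":[0,0,0],"gripper":90},
    {"dp":[-0.8,3.5,112.5],"turn":[0,0,0],"gripper":130},
    {"dp":[-0.8,3.5,112.5],"turn":[0,0,0],"gripper":180},
    {"dp":[-0.8,3.5,112.5],"turn":[0,0,0],"gripper":180},
    {"dp":[-0.8,3.5,112.5],"turn":[0,0,0],"gripper":180}
  ],
  "newtons": 50
}}

```text
clock: 9.9
position: [435.3, 247.1, 59.8]
tcp_rot: [[0.004, 1.0, 0.002], [1.0, -0.004, 0.001], [0.001, 0.002, -1.0]]
contact_force: [-0.3, 0.5, 4.9]
width: 43.3
finger_force: 52.1
```

{"op": "carry_out", "data": {
  "motion": [
    {"dp":[0,0,-8],"turn":[0,0,0],"gripper":180},
    {"dp":[0,0,-35],"turn":[0,0,0],"gripper":180},
    {"dp":[-20,1,-65],"turn":[0,0,-2],"gripper":180},
    {"dp":[-60,3,-75],"turn":[0,0,-5],"gripper":180},
    {"dp":[-105,5,-75],"turn":[0,0,-9],"gripper":180},
    {"dp":[-150,7,-75],"turn":[0,0,-13],"gripper":180},
    {"dp":[-195,9,-75],"turn":[0,0,-17],"gripper":180},
    {"dp":[-240,12,-65],"turn":[0,0,-20],"gripper":180},
    {"dp":[-265,13,-55],"turn":[0,0,-21.7],"gripper":180},
    {"dp":[-272,13,-50],"turn":[0,0,-21.7],"gripper":180}
  ],
  "newtons": 50
}}

```text
clock: 11.15
position: [445.6, -26.3, 108.5]
tcp_rot: [[-0.363, 0.932, -0.001], [0.932, 0.363, 0.0], [0.001, -0.001, -1.0]]
contact_force: [-0.3, 1.1, -2.8]
width: 43.4
finger_force: 51.4
```

{"op": "carry_out", "data": {
  "motion": [
    {"dp":[0,0,20],"turn":[0,0,0],"gripper":180},
    {"dp":[0,0,40],"turn":[0,0,0],"gripper":180},
    {"dp":[0,0,50],"turn":[0,0,0],"gripper":180},
    {"dp":[0,0,50],"turn":[0,0,0],"gripper":180}
  ],
  "newtons": 50
}}

```text
clock: 11.65
position: [445.6, -24.6, 58.6]
tcp_rot: [[-0.366, 0.931, -0.002], [0.931, 0.366, 0.001], [0.001, -0.001, -1.0]]
contact_force: [-0.0, -0.2, -2.5]
width: 43.4
finger_force: 51.3
```

Run:
```python
from h import *
s=state();cal=calibration("wrist");im=camera("wrist")[:,:,::-1]
cv2.imwrite("pics/w6.png",im)
print(s["clock"],s["position"],s["tcp_rot"][:,1],s["contact_force"])
np.savez("pics/w6.npz",**cal)
```

```text
11.65 [445.58035891 -24.58659954  58.58521149] [ 0.93051321  0.36625623 -0.00124049] [-0.0188992  -0.24308134 -2.53155764]
```

View pics/w6.png

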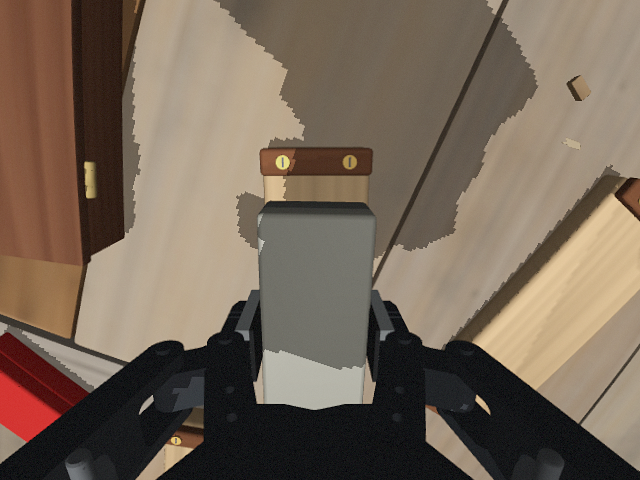

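Cleat at (260-372,148-176) with screws at (282,162) and (350,162); the stone's near end edge runs (262,214)-(375,215), well aligned.

```bash
cat > al.py <<'E'
from h import *
def align(npz,screws,half_c,edge,ztop,half_s):
    cal=dict(np.load(npz));cal["k1"]=float(cal["k1"]);R=cal["R"]
    ex=-(R[1]-0)[:2];ex/=np.linalg.norm(ex);ey=R[0][:2]/np.linalg.norm(R[0][:2])
    q=ray(screws,26,cal)[:,:2];e=ray(edge,ztop,cal)[:,:2]
    a=lambda d:np.degrees(np.arctan2(d@ex,d@ey))
    H=q.mean(0)-half_c*ex;S=e.mean(0)-half_s*ex
    print("screw gap",np.linalg.norm(q[1]-q[0]),"edge len",np.linalg.norm(e[1]-e[0]),"holder",H,"stone",S)
    print("need x,y",(H-S)@ex,(H-S)@ey,"tilt holder",a(q[1]-q[0]),"stone",a(e[1]-e[0]))
E
python3 - <<'E'
from al import *
align("pics/w6.npz",[(282.5,162),(350,161.5)],64,[(262,214),(375,215)],82.8,48)
E
```

```text
screw gap 34.221368312461 edge len 40.42752253033256 holder [445.95193022 -24.87711513] stone [446.0256722  -23.36980987]
need x,y -1.3744628113686579 -0.6221984230493907 tilt holder 0.3957859665084716 stone -0.5221628480675294
```

{"op": "carry_out", "data": {
  "motion": [
    {"dp":[-1,-0.2,10],"turn":[0,0,0],"gripper":180},
    {"dp":[-1,-0.2,22],"turn":[0,0,0],"gripper":180},
    {"dp":[-1,-0.2,31],"turn":[0,0,0],"gripper":180},
    {"dp":[-1,-0.2,34.5],"turn":[0,0,0],"gripper":180},
    {"dp":[-1,-0.2,35.5],"turn":[0,0,0],"gripper":180},
    {"dp":[-1,-0.2,36.2],"turn":[0,0,0],"gripper":180},
    {"dp":[-1,-0.2,36.7],"turn":[0,0,0],"gripper":180},
    {"dp":[-1,-0.2,36.7],"turn":[0,0,0],"gripper":180}
  ],
  "newtons": 50
}}

```text
clock: 12.7
position: [446.5, -26.3, 22.4]
tcp_rot: [[-0.366, 0.931, 0.0], [0.931, 0.366, -0.0], [-0.0, 0.0, -1.0]]
contact_force: [0.2, 0.4, -3.3]
width: 43.5
finger_force: 51.4
```

{"op": "carry_out", "data": {
  "motion": [
    {"dp":[1,0,0],"turn":[0,0,0],"gripper":180},
    {"dp":[1,0,0.5],"turn":[0,0,0],"gripper":180},
    {"dp":[1,0,0.9],"turn":[0,0,0],"gripper":180},
    {"dp":[1,0,0.9],"turn":[0,0,0],"gripper":180}
  ],
  "newtons": 50
}}

```text
clock: 13.2
position: [446.1, -25.2, 21.9]
tcp_rot: [[-0.366, 0.931, 0.0], [0.931, 0.366, 0.0], [-0.0, 0.0, -1.0]]
contact_force: [-2.6, 1.0, 5.5]
width: 43.0
finger_force: 52.3
```

{"op": "carry_out", "data": {
  "motion": [
    {"dp":[0,0,-0.5],"turn":[0,0,0],"gripper":100},
    {"dp":[0,0,-0.5],"turn":[0,0,0],"gripper":60},
    {"dp":[0,0,-0.5],"turn":[0,0,0],"gripper":0},
    {"dp":[0,0,-0.5],"turn":[0,0,0],"gripper":0},
    {"dp":[0,0,-10],"turn":[0,0,0],"gripper":0},
    {"dp":[0,0,-40],"turn":[0,0,0],"gripper":0},
    {"dp":[0,0,-80],"turn":[0,0,0],"gripper":0},
    {"dp":[0,0,-100],"turn":[0,0,0],"gripper":0}
  ],
  "newtons": 50
}}

```text
clock: 14.2
position: [447.1, -25.5, 123.9]
tcp_rot: [[-0.366, 0.931, 0.003], [0.931, 0.366, -0.001], [-0.002, 0.002, -1.0]]
contact_force: [-0.1, 0.6, 0.3]
width: 85.4
finger_force: 0.0
```

{"op": "carry_out", "data": {
  "motion": [
    {"dp":[20,7,0],"turn":[0,0,2],"gripper":0},
    {"dp":[62,21,0],"turn":[0,0,6],"gripper":0},
    {"dp":[105,36,0],"turn":[0,0,10],"gripper":0},
    {"dp":[150,51,0],"turn":[0,0,15],"gripper":0},
    {"dp":[195,67,0],"turn":[0,0,19],"gripper":0},
    {"dp":[235,80,0],"turn":[0,0,23],"gripper":0},
    {"dp":[255,87,0],"turn":[0,0,25.6],"gripper":0},
    {"dp":[262,89.6,0],"turn":[0,0,25.6],"gripper":0},
    {"dp":[262,89.6,0],"turn":[0,0,25.6],"gripper":0},
    {"dp":[262,89.6,0],"turn":[0,0,25.6],"gripper":0}
  ]
}}

```text
clock: 15.45
position: [433.6, 250.4, 121.4]
tcp_rot: [[0.073, 0.997, -0.0], [0.997, -0.073, -0.0], [-0.0, -0.0, -1.0]]
contact_force: [0.0, -0.9, 1.0]
width: 85.6
finger_force: 0.0
```

Run:
```python
from h import *
s=state();cal=calibration("wrist");im=camera("wrist")[:,:,::-1];t=camera("top")[:,:,::-1]
cv2.imwrite("pics/w7.png",im);cv2.imwrite("pics/t7.png",t)
print(s["clock"],s["position"],s["tcp_rot"][:,1])
np.savez("pics/w7.npz",**cal);cal["k1"]=float(cal["k1"])
# where should middle stone's far end corners be
P=lambda X:cv2.projectPoints(np.float64(X),cv2.Rodrigues(cal["R"])[0],cal["t"],cal["camera_matrix"],np.array([cal["k1"],0,0,0,0]))[0].reshape(-1,2)
u=np.array([np.cos(np.radians(85.8)),np.sin(np.radians(85.8))]);v=np.array([u[1],-u[0]])
print(P([np.r_[np.array([433.7,251])+sx*69*u+sy*26*v,56] for sx in(1,-1) for sy in(-1,1)]).round())
g=cv2.resize(im[60:420,200:440],None,fx=1.6,fy=1.6);g2=cv2.resize(t[140:290,140:270],None,fx=3.8,fy=3.8,interpolation=cv2.INTER_CUBIC)
g2=np.vstack([g2,np.zeros((g.shape[0]-g2.shape[0],g2.shape[1],3),np.uint8)]) if g2.shape[0]<g.shape[0] else g2[:g.shape[0]]
```

```text
15.45 [433.64746047 250.39229548 121.43861103] [ 9.97310202e-01 -7.32962032e-02 -1.66502818e-04]
[[272. 147.]
 [359. 147.]
 [279. 346.]
 [351. 347.]]
```

Run:
```python
import cv2,numpy as np
g=cv2.cvtColor(cv2.imread("pics/w7.png"),cv2.COLOR_BGR2GRAY).astype(int)
for x in(290,316,340): print(x,g[130:165,x-1:x+2].mean(1).astype(int))
for y in(180,230): print(y,g[y-1:y+2,255:290].mean(0).astype(int),g[y-1:y+2,340:372].mean(0).astype(int))
```

```text
290 [113 114 113 113 113 113 112 114 111 112 114 111 115  88  64  89 101 110
 113 111 112 111 111 113 111 110 111 111 111 111 111 111 112 112 113]
316 [116 116 113 115 116 114 116 116 114 115 114 116 117  87  62  88 101 111
 113 113 113 112 113 113 113 112 114 113 112 113 112 113 113 113 112]
340 [116 117 118 118 116 116 117 115 118 118 117 117 119  95  63  85 101 111
 115 114 114 115 116 114 115 116 115 114 115 114 114 113 114 114 115]
180 [ 96  94  96  94  95  95  94  93  93  94  72  89 106 108 107 108 109 106
 110 105  74  89 106 110 110 109 106 110 110 110 110 109 110 109 110] [113 114 114 115 114 113 113 114 113 114 114 114 113 113 112 116 111  99
  82  79  94  90  90  90  92  92  92  93  92  92  92  91]
230 [161 160 160 160 160 161 161 161 160 160 160 160 160 160 159 159 159 160
 158 148 139 124  81  95 109 107 107 107 106 107 107 106 105 106 108] [110 111 111 109 110 110 109 110 109 109 110 110 109 111 105  94  90 127
 164 159 158 158 156 157 157 156 156 156 157 159 156 156]
```

{"op": "carry_out", "data": {
  "motion": [
    {"dp":[0,0,25],"turn":[0,0,0],"gripper":0},
    {"dp":[0,0,55],"turn":[0,0,0],"gripper":0},
    {"dp":[0,0,78],"turn":[0,0,0],"gripper":0},
    {"dp":[0,0,88],"turn":[0,0,0],"gripper":0},
    {"dp":[0,0,90.4],"turn":[0,0,0],"gripper":30},
    {"dp":[0,0,90.4],"turn":[0,0,0],"gripper":70},
    {"dp":[0,0,90.4],"turn":[0,0,0],"gripper":120},
    {"dp":[0,0,90.4],"turn":[0,0,0],"gripper":180},
    {"dp":[0,0,90.4],"turn":[0,0,0],"gripper":180},
    {"dp":[0,0,90.4],"turn":[0,0,0],"gripper":180}
  ],
  "newtons": 65
}}

```text
clock: 16.8
position: [434.6, 251.6, 32.2]
tcp_rot: [[0.072, 0.997, 0.002], [0.997, -0.072, 0.001], [0.001, 0.002, -1.0]]
contact_force: [-0.8, -1.0, 5.5]
width: 51.0
finger_force: 69.2
```

{"op": "carry_out", "data": {
  "motion": [
    {"dp":[0,0,-8],"turn":[0,0,0],"gripper":180},
    {"dp":[0,0,-35],"turn":[0,0,0],"gripper":180},
    {"dp":[-15,11,-65],"turn":[0,0,0.5],"gripper":180},
    {"dp":[-50,38,-80],"turn":[0,0,2],"gripper":180},
    {"dp":[-90,68,-80],"turn":[0,0,4],"gripper":180},
    {"dp":[-130,98,-80],"turn":[0,0,6],"gripper":180},
    {"dp":[-170,129,-80],"turn":[0,0,8],"gripper":180},
    {"dp":[-205,155,-80],"turn":[0,0,9],"gripper":180},
    {"dp":[-230,174,-80],"turn":[0,0,9.8],"gripper":180},
    {"dp":[-242,183.4,-80],"turn":[0,0,9.8],"gripper":180}
  ],
  "newtons": 65
}}

```text
clock: 18.05
position: [599.2, -4.7, 110.7]
tcp_rot: [[0.243, 0.97, -0.001], [0.97, -0.243, 0.0], [0.0, -0.001, -1.0]]
contact_force: [-0.0, 0.3, -4.5]
width: 50.6
finger_force: 69.3
```

{"op": "carry_out", "data": {
  "motion": [
    {"dp":[0,0,15],"turn":[0,0,0],"gripper":180},
    {"dp":[0,0,35],"turn":[0,0,0],"gripper":180},
    {"dp":[0,0,50],"turn":[0,0,0],"gripper":180},
    {"dp":[0,0,50],"turn":[0,0,0],"gripper":180},
    {"dp":[0,0,50],"turn":[0,0,0],"gripper":180},
    {"dp":[0,0,50],"turn":[0,0,0],"gripper":180}
  ],
  "newtons": 65
}}

```text
clock: 18.8
position: [599.7, -3.2, 61.8]
tcp_rot: [[0.241, 0.971, 0.002], [0.971, -0.241, -0.0], [0.0, 0.001, -1.0]]
contact_force: [-0.8, -1.1, -3.3]
width: 50.9
finger_force: 69.2
```

Run:
```python
from h import *
s=state();cal=calibration("wrist");im=camera("wrist")[:,:,::-1]
cv2.imwrite("pics/w8.png",im)
print(s["clock"],s["position"],s["tcp_rot"][:,1],s["contact_force"])
np.savez("pics/w8.npz",**cal)
```

```text
18.8 [599.69105061  -3.23123177  61.79811906] [ 0.97055609 -0.24087056  0.00149801] [-0.79887113 -1.13404351 -3.34883005]
```

View pics/w8.png

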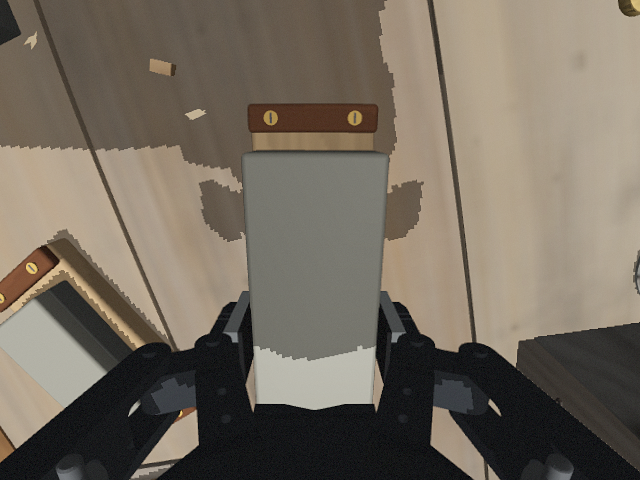

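Middle holder cleat screws are at (270,118) and (354,118); the stone's near edge runs (244,152)-(388,153), aligned. The short stone lies between its cleats at lower left.

Run:
```python
from al import *
align("pics/w8.npz",[(270.5,118),(354.5,118)],85,[(244,152),(388,153)],85.6,69)
```

```text
screw gap 41.965817756501075 edge len 49.16612791997968 holder [598.29923043  -3.50493907] stone [600.09111561  -2.15215577]
need x,y -1.7435246265975282 -1.4152276113339772 tilt holder 0.014063894930516694 stone -0.36032667050176576
```

{"op": "carry_out", "data": {
  "motion": [
    {"dp":[-1.2,-1,10],"turn":[0,0,0],"gripper":180},
    {"dp":[-1.2,-1,22],"turn":[0,0,0],"gripper":180},
    {"dp":[-1.2,-1,32],"turn":[0,0,0],"gripper":180},
    {"dp":[-1.2,-1,35.5],"turn":[0,0,0],"gripper":180},
    {"dp":[-1.2,-1,37],"turn":[0,0,0],"gripper":180},
    {"dp":[-1.2,-1,38],"turn":[0,0,0],"gripper":180},
    {"dp":[-1.2,-1,38.5],"turn":[0,0,0],"gripper":180},
    {"dp":[-1.2,-1,38.5],"turn":[0,0,0],"gripper":180}
  ],
  "newtons": 65
}}

```text
clock: 19.85
position: [598.0, -4.3, 22.7]
tcp_rot: [[0.241, 0.97, 0.0], [0.97, -0.241, -0.0], [0.0, 0.0, -1.0]]
contact_force: [0.6, 0.9, -3.7]
width: 50.8
finger_force: 69.3
```

{"op": "carry_out", "data": {
  "motion": [
    {"dp":[0,0,0.5],"turn":[0,0,0],"gripper":180},
    {"dp":[0,0,0.9],"turn":[0,0,0],"gripper":180},
    {"dp":[0,0,0.9],"turn":[0,0,0],"gripper":180}
  ],
  "newtons": 65
}}

```text
clock: 20.23
position: [598.0, -4.3, 22.2]
tcp_rot: [[0.241, 0.97, 0.001], [0.97, -0.241, -0.0], [0.0, 0.001, -1.0]]
contact_force: [-3.0, 0.4, 3.3]
width: 50.9
finger_force: 70.2
```

{"op": "carry_out", "data": {
  "motion": [
    {"dp":[0,0,-0.5],"turn":[0,0,0],"gripper":80},
    {"dp":[0,0,-0.5],"turn":[0,0,0],"gripper":40},
    {"dp":[0,0,-0.5],"turn":[0,0,0],"gripper":0},
    {"dp":[0,0,-0.5],"turn":[0,0,0],"gripper":0},
    {"dp":[0,0,-10],"turn":[0,0,0],"gripper":0},
    {"dp":[0,0,-40],"turn":[0,0,0],"gripper":0},
    {"dp":[0,0,-80],"turn":[0,0,0],"gripper":0},
    {"dp":[0,0,-100],"turn":[0,0,0],"gripper":0}
  ],
  "newtons": 65
}}

```text
clock: 21.22
position: [599.1, -4.4, 124.6]
tcp_rot: [[0.241, 0.97, 0.004], [0.97, -0.241, -0.0], [0.0, 0.004, -1.0]]
contact_force: [-0.0, -0.2, 0.4]
width: 85.2
finger_force: 0.0
```

{"op": "carry_out", "data": {
  "motion": [
    {"dp":[15,-16,0],"turn":[0,0,-1],"gripper":0},
    {"dp":[45,-47,0],"turn":[0,0,-4],"gripper":0},
    {"dp":[80,-84,0],"turn":[0,0,-7],"gripper":0},
    {"dp":[115,-120,0],"turn":[0,0,-10],"gripper":0},
    {"dp":[150,-157,0],"turn":[0,0,-13],"gripper":0},
    {"dp":[180,-188,0],"turn":[0,0,-16],"gripper":0},
    {"dp":[202,-211,0],"turn":[0,0,-18],"gripper":0},
    {"dp":[210,-219.3,0],"turn":[0,0,-18.4],"gripper":0},
    {"dp":[210,-219.3,0],"turn":[0,0,-18.4],"gripper":0},
    {"dp":[210,-219.3,0],"turn":[0,0,-18.4],"gripper":0}
  ]
}}

```text
clock: 22.48
position: [435.8, 251.8, 121.4]
tcp_rot: [[-0.076, 0.997, -0.0], [0.997, 0.076, -0.0], [-0.0, -0.0, -1.0]]
contact_force: [-0.3, -0.2, -0.1]
width: 85.3
finger_force: 0.0
```

Run:
```python
from h import *
s=state();cal=calibration("wrist");im=camera("wrist")[:,:,::-1];t=camera("top")[:,:,::-1]
cv2.imwrite("pics/w9.png",im);cv2.imwrite("pics/t9.png",t)
print(s["clock"],s["position"],s["tcp_rot"][:,1])
np.savez("pics/w9.npz",**cal);cal["k1"]=float(cal["k1"])
P=lambda X:cv2.projectPoints(np.float64(X),cv2.Rodrigues(cal["R"])[0],cal["t"],cal["camera_matrix"],np.array([cal["k1"],0,0,0,0]))[0].reshape(-1,2)
u=np.array([np.cos(np.radians(94.4)),np.sin(np.radians(94.4))]);v=np.array([u[1],-u[0]])
print(P([np.r_[np.array([435.6,252.4])+sx*90*u+sy*30*v,28] for sx in(1,-1) for sy in(-1,1)]).round())
g=cv2.cvtColor(im,cv2.COLOR_BGR2HSV)
m=cv2.inRange(g,(0,0,60),(180,25,255));m[:60]=0;m[320:]=0
m=cv2.morphologyEx(m,cv2.MORPH_OPEN,np.ones((5,5)))
for c in cv2.findContours(m,cv2.RETR_EXTERNAL,cv2.CHAIN_APPROX_NONE)[0]:
    if cv2.contourArea(c)>3000: print(cv2.boundingRect(c),rect(c,28,cal))
ct=calibration("top");h=cv2.cvtColor(cv2.imread("pics/top0.png"),cv2.COLOR_BGR2HSV)
m=cv2.inRange(h,(14,66,165),(22,130,255));m=cv2.erode(m,np.ones((3,3)));m[:215]=0;m[285:]=0;m[:,:380]=0
m=cv2.dilate(cv2.morphologyEx(m,cv2.MORPH_OPEN,np.ones((7,7))),np.ones((3,3)))
for c in cv2.findContours(m,cv2.RETR_EXTERNAL,cv2.CHAIN_APPROX_NONE)[0]:
    if cv2.contourArea(c)>700: print("long holder",rect(c,18,ct))
q=cv2.resize(cv2.imread("pics/top0.png")[205:285,375:515],None,fx=5,fy=5,interpolation=cv2.INTER_CUBIC)
cv2.imwrite("pics/lh.png",q)
```

```text
22.475 [435.82263673 251.77091517 121.37181732] [ 9.97073140e-01  7.64535060e-02 -1.20408335e-04]
[[270. 113.]
 [361. 113.]
 [278. 348.]
 [351. 348.]]
(271, 111, 89, 209) (array([434.2, 266.6]), 154.1, 58.5, -85.7)
long holder (array([ 445.8, -273.2]), 197.0, 72.5, -79.2)
```

View pics/lh.png

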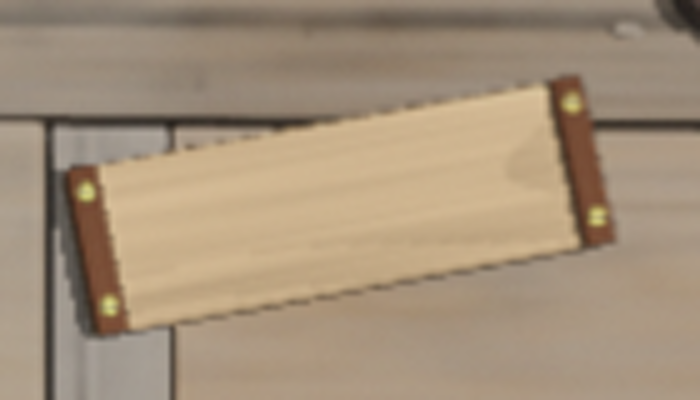

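Long holder: pale seat with screws at crop (86,191), (109,305), (572,103), (597,217); the mask gives centre (445.8,-273.2), length axis -79.2°. The long stone lies where predicted.

{"op": "carry_out", "data": {
  "motion": [
    {"dp":[0,0,30],"turn":[0,0,0],"gripper":0},
    {"dp":[0,0,70],"turn":[0,0,0],"gripper":0},
    {"dp":[0,0,100],"turn":[0,0,0],"gripper":0},
    {"dp":[0,0,114],"turn":[0,0,0],"gripper":0},
    {"dp":[0,0,118.5],"turn":[0,0,0],"gripper":30},
    {"dp":[0,0,118.5],"turn":[0,0,0],"gripper":60},
    {"dp":[0,0,118.5],"turn":[0,0,0],"gripper":100},
    {"dp":[0,0,118.5],"turn":[0,0,0],"gripper":180},
    {"dp":[0,0,118.5],"turn":[0,0,0],"gripper":180},
    {"dp":[0,0,118.5],"turn":[0,0,0],"gripper":180}
  ],
  "newtons": 80
}}

```text
clock: 23.82
position: [436.4, 252.6, 4.4]
tcp_rot: [[-0.077, 0.997, 0.002], [0.997, 0.077, 0.0], [0.0, 0.002, -1.0]]
contact_force: [0.1, -1.0, 6.7]
width: 58.1
finger_force: 87.5
```

Run:
```python
from h import *
q=ray((np.array([(86,191),(109,305),(572,103),(597,217)])+.5)/5-.5+[375,205],26,calibration("top"))[:,:2]
d=q[2:].mean(0)-q[:2].mean(0)
print(q.mean(0),np.linalg.norm(d),np.degrees(np.arctan2(d[1],d[0])))
```

```text
[ 446.00931255 -272.92866434] 211.8221887295207 -79.20288180478416
```

{"op": "carry_out", "data": {
  "motion": [
    {"dp":[0,0,-6],"turn":[0,0,0],"gripper":180},
    {"dp":[0,0,-25],"turn":[0,0,0],"gripper":180},
    {"dp":[0,0,-55],"turn":[0,0,0],"gripper":180},
    {"dp":[-10,-1,-85],"turn":[0,0,0],"gripper":180},
    {"dp":[-35,-2,-105],"turn":[0,0,0],"gripper":180},
    {"dp":[-70,-4,-110],"turn":[0,0,-1],"gripper":180},
    {"dp":[-115,-7,-110],"turn":[0,0,-1.5],"gripper":180},
    {"dp":[-160,-9,-110],"turn":[0,0,-2],"gripper":180},
    {"dp":[-205,-12,-110],"turn":[0,0,-2.5],"gripper":180},
    {"dp":[-250,-14,-110],"turn":[0,0,-3],"gripper":180}
  ],
  "newtons": 80
}}

```text
clock: 25.08
position: [440.5, 0.8, 113.2]
tcp_rot: [[-0.13, 0.991, -0.0], [0.991, 0.13, 0.0], [0.0, -0.0, -1.0]]
contact_force: [1.1, -0.2, -4.0]
width: 58.6
finger_force: 87.3
```

{"op": "carry_out", "data": {
  "motion": [
    {"dp":[-40,-4,0],"turn":[0,0,-0.5],"gripper":180},
    {"dp":[-85,-9,0],"turn":[0,0,-1],"gripper":180},
    {"dp":[-130,-14,0],"turn":[0,0,-1.5],"gripper":180},
    {"dp":[-175,-19,0],"turn":[0,0,-2],"gripper":180},
    {"dp":[-220,-25,0],"turn":[0,0,-2.7],"gripper":180},
    {"dp":[-253,-28.5,0],"turn":[0,0,-3.35],"gripper":180},
    {"dp":[-273.3,-30.8,5],"turn":[0,0,-3.35],"gripper":180},
    {"dp":[-273.3,-30.8,25],"turn":[0,0,-3.35],"gripper":180},
    {"dp":[-273.3,-30.8,45],"turn":[0,0,-3.35],"gripper":180},
    {"dp":[-273.3,-30.8,52],"turn":[0,0,-3.35],"gripper":180}
  ],
  "newtons": 80
}}

```text
clock: 26.32
position: [444.7, -271.4, 59.6]
tcp_rot: [[-0.188, 0.982, -0.003], [0.982, 0.188, 0.002], [0.003, -0.002, -1.0]]
contact_force: [0.0, 0.1, -4.3]
width: 58.8
finger_force: 87.0
```

{"op": "carry_out", "data": {
  "motion": [
    {"dp":[0,0,0],"turn":[0,0,0],"gripper":180},
    {"dp":[0,0,0],"turn":[0,0,0],"gripper":180}
  ]
}}

```text
clock: 26.58
position: [446.4, -273.1, 61.8]
tcp_rot: [[-0.188, 0.982, 0.001], [0.982, 0.188, -0.001], [-0.001, 0.001, -1.0]]
contact_force: [-0.1, 0.4, -4.0]
width: 58.2
finger_force: 87.0
```

Run:
```python
from h import *
s=state();cal=calibration("wrist");im=camera("wrist")[:,:,::-1]
cv2.imwrite("pics/w10.png",im)
print(s["clock"],s["position"],s["tcp_rot"][:,1],s["contact_force"])
np.savez("pics/w10.npz",**cal)
```

```text
26.575 [ 446.40972466 -273.057821     61.77683747] [9.82230899e-01 1.87675006e-01 7.44152240e-04] [-0.07998578  0.38588477 -3.98630843]
```

View pics/w10.png

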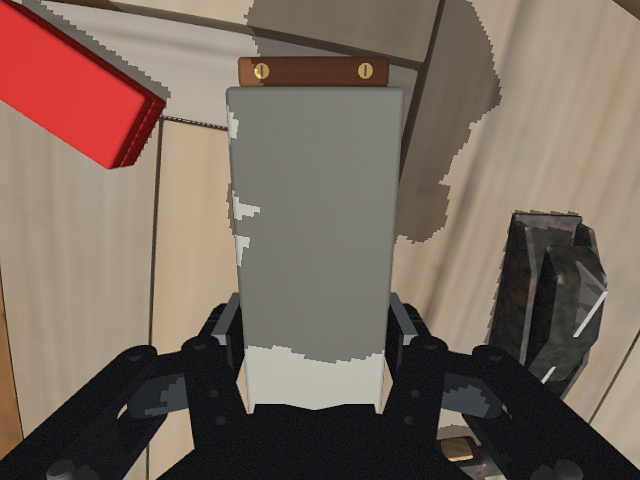

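Long holder's near cleat has screws at (261,71) and (366,71); the stone's near edge is (227,88)-(403,88). The red look-alike at (80,80) is well clear.

Run:
```python
from al import *
align("pics/w10.npz",[(261.5,71),(366,71)],106,[(227,88),(403,88.5)],61.8-4.2+28,90)
```

```text
screw gap 50.516896755543556 edge len 57.33417891207698 holder [ 445.4386495  -272.79039725] stone [ 445.81117828 -272.16314177]
need x,y -0.545643369273626 -0.4842595443154296 tilt holder -0.0030194016525760194 stone -0.1450031107210933
```

{"op": "carry_out", "data": {
  "motion": [
    {"dp":[-0.4,-0.4,10],"turn":[0,0,0],"gripper":180},
    {"dp":[-0.4,-0.4,22],"turn":[0,0,0],"gripper":180},
    {"dp":[-0.4,-0.4,31],"turn":[0,0,0],"gripper":180},
    {"dp":[-0.4,-0.4,35.5],"turn":[0,0,0],"gripper":180},
    {"dp":[-0.4,-0.4,37.2],"turn":[0,0,0],"gripper":180},
    {"dp":[-0.4,-0.4,38],"turn":[0,0,0],"gripper":180},
    {"dp":[-0.4,-0.4,38.5],"turn":[0,0,0],"gripper":180},
    {"dp":[-0.4,-0.4,38.5],"turn":[0,0,0],"gripper":180}
  ],
  "newtons": 80
}}

```text
clock: 27.62
position: [445.7, -273.5, 22.8]
tcp_rot: [[-0.187, 0.982, 0.0], [0.982, 0.187, -0.0], [-0.0, 0.0, -1.0]]
contact_force: [0.5, -0.5, -4.7]
width: 58.4
finger_force: 87.2
```

{"op": "carry_out", "data": {
  "motion": [
    {"dp":[0,0,0.4],"turn":[0,0,0],"gripper":180},
    {"dp":[0,0,0.7],"turn":[0,0,0],"gripper":180},
    {"dp":[0,0,0.7],"turn":[0,0,0],"gripper":180}
  ]
}}

```text
clock: 28.0
position: [445.7, -273.5, 22.4]
tcp_rot: [[-0.187, 0.982, 0.0], [0.982, 0.187, -0.0], [-0.0, 0.0, -1.0]]
contact_force: [-1.9, 1.4, 3.0]
width: 58.2
finger_force: 88.1
```

Contact (-4.7 to +3 N). I'll release, lift clear and check from above.

{"op": "carry_out", "data": {
  "motion": [
    {"dp":[0,0,-0.4],"turn":[0,0,0],"gripper":60},
    {"dp":[0,0,-0.4],"turn":[0,0,0],"gripper":30},
    {"dp":[0,0,-0.4],"turn":[0,0,0],"gripper":0},
    {"dp":[0,0,-0.4],"turn":[0,0,0],"gripper":0},
    {"dp":[0,0,-10],"turn":[0,0,0],"gripper":0},
    {"dp":[0,0,-45],"turn":[0,0,0],"gripper":0},
    {"dp":[0,0,-90],"turn":[0,0,0],"gripper":0},
    {"dp":[0,0,-140],"turn":[0,0,0],"gripper":0},
    {"dp":[0,0,-180],"turn":[0,0,0],"gripper":0},
    {"dp":[0,0,-200],"turn":[0,0,0],"gripper":0}
  ],
  "newtons": 80
}}

```text
clock: 29.25
position: [446.4, -274.0, 225.3]
tcp_rot: [[-0.187, 0.982, 0.003], [0.982, 0.187, -0.003], [-0.003, 0.003, -1.0]]
contact_force: [0.2, -0.6, -1.1]
width: 85.6
finger_force: 0.0
```

{"op": "carry_out", "data": {
  "motion": [
    {"dp":[-30,0,0],"turn":[0,0,0],"gripper":0},
    {"dp":[-70,0,0],"turn":[0,0,0],"gripper":0},
    {"dp":[-110,0,0],"turn":[0,0,0],"gripper":0},
    {"dp":[-150,0,0],"turn":[0,0,0],"gripper":0},
    {"dp":[-190,0,0],"turn":[0,0,0],"gripper":0},
    {"dp":[-220,0,0],"turn":[0,0,0],"gripper":0},
    {"dp":[-220,0,0],"turn":[0,0,0],"gripper":0},
    {"dp":[-220,0,0],"turn":[0,0,0],"gripper":0}
  ]
}}

```text
clock: 30.25
position: [486.5, -488.7, 222.0]
tcp_rot: [[-0.187, 0.982, -0.0], [0.982, 0.187, 0.001], [0.001, -0.0, -1.0]]
contact_force: [0.6, -0.2, -0.2]
width: 85.3
finger_force: 0.0
```

Run:
```python
from h import *
im=camera("top")[:,:,::-1];cv2.imwrite("pics/t11.png",im);s=state();print(s["clock"],s["position"])
cv2.imwrite("pics/fin.png",cv2.resize(im[145:285,160:510],None,fx=2.28,fy=2.28,interpolation=cv2.INTER_CUBIC))
cal=calibration("top");hsv=cv2.cvtColor(im,cv2.COLOR_BGR2HSV)
m=cv2.inRange(hsv,(0,0,120),(180,25,255));m[:145]=0;m[285:]=0;m[:,:160]=0;m[:,510:]=0
m=cv2.morphologyEx(m,cv2.MORPH_OPEN,np.ones((5,5)))
for c in cv2.findContours(m,cv2.RETR_EXTERNAL,cv2.CHAIN_APPROX_NONE)[0]:
    if cv2.contourArea(c)>250: print(cv2.boundingRect(c),rect(c,46,cal))
```

```text
30.3 [ 486.62894847 -488.43269906  222.15553662]
(305, 229, 46, 31) (array([445.1, -24.9]), 94.9, 43.2, -70.0)
(373, 223, 84, 62) (array([ 402.1, -208.2]), 163.5, 110.7, 38.0)
(190, 160, 21, 20) (array([604.2, 250.3]), 43.4, 41.8, -89.5)
(286, 156, 65, 36) (array([597.7,  -3.5]), 136.3, 51.0, 75.8)
```

View pics/fin.png

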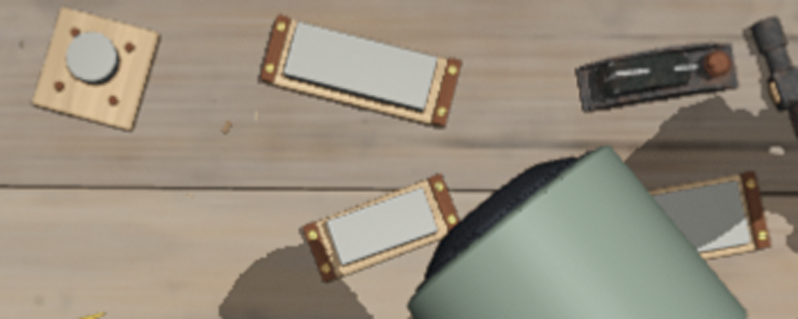

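The disc looks a few mm off centre; the short and middle stones sit well. I have used my picture views, so the next check is numeric.

```bash
cat > disc.py <<'E'
from h import *
def blobs(im,box,cal,S=4):
    x0,y0,x1,y1=box
    c=cv2.resize(im[y0:y1,x0:x1],None,fx=S,fy=S,interpolation=cv2.INTER_CUBIC)
    h=cv2.cvtColor(c,cv2.COLOR_BGR2HSV)
    un=lambda p:(np.array(p)+.5)/S-.5+[x0,y0]
    g=cv2.inRange(h,(0,0,60),(180,45,255))
    cs=[k for k in cv2.findContours(g,cv2.RETR_EXTERNAL,cv2.CHAIN_APPROX_NONE)[0]]
    out={}
    k=max((k for k in cs if cv2.minEnclosingCircle(k)[1]<200*S/4 and cv2.contourArea(k)>.6*np.pi*cv2.minEnclosingCircle(k)[1]**2),key=cv2.contourArea)
    p=ray(un(k.reshape(-1,2)),46,cal)[:,:2].astype(np.float32)
    print("disc",cv2.fitEllipse(p),cv2.minAreaRect(p)[:2])
    b=cv2.inRange(h,(0,90,20),(14,255,150))
    for k in cv2.findContours(b,cv2.RETR_EXTERNAL,cv2.CHAIN_APPROX_NONE)[0]:
        if cv2.contourArea(k)>20:
            m=cv2.moments(k);print("brown",cv2.contourArea(k),ray(un([(m["m10"]/m["m00"],m["m01"]/m["m00"])]),26,cal)[0,:2].round(1))
E
python3 - <<'E'
from disc import *
blobs(cv2.imread("pics/t11.png"),(172,146,232,205),calibration("top"))
E
```

```text
disc ((603.892822265625, 250.63665771484375), (47.154693603515625, 49.41535949707031), 132.60504150390625) ((603.8947143554688, 250.5718994140625), (49.33578872680664, 47.57618713378906))
brown 144.5 [566.4 233.2]
brown 171.5 [580.1 285.4]
brown 135.0 [618.4 219.2]
brown 127.5 [633.1 271.8]
```

{"op": "carry_out", "data": {
  "motion": [
    {"dp":[40,2,0],"turn":[0,0,-6],"gripper":0},
    {"dp":[90,5,0],"turn":[0,0,-14],"gripper":0},
    {"dp":[140,7,0],"turn":[0,0,-22],"gripper":0},
    {"dp":[190,10,0],"turn":[0,0,-30],"gripper":0},
    {"dp":[240,12,0],"turn":[0,0,-38],"gripper":0},
    {"dp":[290,15,0],"turn":[0,0,-46],"gripper":0},
    {"dp":[340,17,0],"turn":[0,0,-54],"gripper":0},
    {"dp":[390,20,0],"turn":[0,0,-60],"gripper":0},
    {"dp":[430,25,0],"turn":[0,0,-65],"gripper":0},
    {"dp":[430,25,0],"turn":[0,0,-65],"gripper":0}
  ]
}}

```text
clock: 31.55
position: [429.5, -59.5, 222.4]
tcp_rot: [[-0.971, 0.24, 0.0], [0.24, 0.971, 0.0], [-0.0, 0.0, -1.0]]
contact_force: [-0.0, -0.0, -0.6]
width: 85.2
finger_force: 0.0
```

{"op": "carry_out", "data": {
  "motion": [
    {"dp":[-10,40,0],"turn":[0,0,0],"gripper":0},
    {"dp":[-22,88,0],"turn":[0,0,0],"gripper":0},
    {"dp":[-35,137,10],"turn":[0,0,0],"gripper":0},
    {"dp":[-48,186,20],"turn":[0,0,0],"gripper":0},
    {"dp":[-61,235,35],"turn":[0,0,0],"gripper":0},
    {"dp":[-73,284,50],"turn":[0,0,0],"gripper":0},
    {"dp":[-83,325,60],"turn":[0,0,0],"gripper":0},
    {"dp":[-88.8,348.5,70],"turn":[0,0,0],"gripper":0},
    {"dp":[-88.8,348.5,70],"turn":[0,0,0],"gripper":0},
    {"dp":[-88.8,348.5,70],"turn":[0,0,0],"gripper":0}
  ],
  "newtons": 40
}}

```text
clock: 32.8
position: [602.1, 252.6, 152.1]
tcp_rot: [[-0.969, 0.246, -0.0], [0.246, 0.969, -0.001], [0.0, -0.001, -1.0]]
contact_force: [-0.4, 0.3, -0.2]
width: 85.4
finger_force: 0.0
```

Run:
```python
from disc import *
s=state();print(s["clock"],s["position"],s["tcp_rot"][:,1])
cal=calibration("wrist");im=np.ascontiguousarray(camera("wrist")[:,:,::-1]);cv2.imwrite("pics/w12.png",im)
P=cv2.projectPoints(np.float64([[600,253,46]]),cv2.Rodrigues(cal["R"])[0],cal["t"],cal["camera_matrix"],np.array([cal["k1"],0,0,0,0]))[0].ravel();print(P)
x,y=P.astype(int)
blobs(im,(x-70,y-65,x+70,min(y+65,300)),cal,2)
t=np.ascontiguousarray(camera("top")[:,:,::-1]);cv2.imwrite("pics/t12.png",t);ct=calibration("top");hsv=cv2.cvtColor(t,cv2.COLOR_BGR2HSV)
m=cv2.inRange(hsv,(0,0,120),(180,25,255));m[:215]=0;m[285:]=0;m[:,:390]=0;m[:,505:]=0
m=cv2.morphologyEx(m,cv2.MORPH_OPEN,np.ones((5,5)))
for c in cv2.findContours(m,cv2.RETR_EXTERNAL,cv2.CHAIN_APPROX_NONE)[0]:
    if cv2.contourArea(c)>250: print(cv2.boundingRect(c),rect(c,46,ct))
```

```text
32.8 [602.12423369 252.62647114 152.10365953] [ 2.46316269e-01  9.69189274e-01 -6.68172065e-04]
[315.01293047 237.91328982]
disc ((603.682373046875, 252.565185546875), (45.99604415893555, 46.51057434082031), 72.07946014404297) ((603.337890625, 252.72024536132812), (46.270957946777344, 46.805274963378906))
brown 379.5 [631.  272.9]
brown 364.5 [617.6 221.3]
brown 421.0 [579.7 286.5]
brown 410.5 [566.1 234.9]
(401, 225, 87, 41) (array([ 444.6, -271.4]), 178.1, 58.8, -79.3)
```

{"op": "carry_out", "data": {
  "motion": [
    {"dp":[0,0,35],"turn":[0,0,0],"gripper":0},
    {"dp":[0,0,75],"turn":[0,0,0],"gripper":0},
    {"dp":[0,0,110],"turn":[0,0,0],"gripper":0},
    {"dp":[0,0,126],"turn":[0,0,0],"gripper":0},
    {"dp":[0,0,129.7],"turn":[0,0,0],"gripper":50},
    {"dp":[0,0,129.7],"turn":[0,0,0],"gripper":90},
    {"dp":[0,0,129.7],"turn":[0,0,0],"gripper":130},
    {"dp":[0,0,129.7],"turn":[0,0,0],"gripper":180},
    {"dp":[0,0,129.7],"turn":[0,0,0],"gripper":180},
    {"dp":[0,0,129.7],"turn":[0,0,0],"gripper":180}
  ],
  "newtons": 40
}}

```text
clock: 34.15
position: [603.8, 254.0, 24.1]
tcp_rot: [[-0.969, 0.245, 0.003], [0.245, 0.969, 0.001], [-0.003, 0.001, -1.0]]
contact_force: [-1.0, -0.7, 6.5]
width: 46.5
finger_force: 41.8
```

{"op": "carry_out", "data": {
  "motion": [
    {"dp":[0,0,-1],"turn":[0,0,0],"gripper":180},
    {"dp":[0,0,-3],"turn":[0,0,0],"gripper":180},
    {"dp":[2.5,0.2,-3],"turn":[0,0,0],"gripper":180},
    {"dp":[4.9,0.3,-3],"turn":[0,0,0],"gripper":180},
    {"dp":[4.9,0.3,-3],"turn":[0,0,0],"gripper":180},
    {"dp":[4.9,0.3,-2],"turn":[0,0,0],"gripper":180},
    {"dp":[4.9,0.3,-1.2],"turn":[0,0,0],"gripper":180},
    {"dp":[4.9,0.3,-0.6],"turn":[0,0,0],"gripper":180},
    {"dp":[4.9,0.3,-0.6],"turn":[0,0,0],"gripper":180}
  ]
}}

```text
clock: 35.28
position: [597.7, 255.2, 24.1]
tcp_rot: [[-0.969, 0.245, 0.0], [0.245, 0.969, 0.0], [-0.0, 0.0, -1.0]]
contact_force: [-4.0, -1.3, 8.8]
width: 46.7
finger_force: 42.3
```

{"op": "carry_out", "data": {
  "motion": [
    {"dp":[0,0,-0.6],"turn":[0,0,0],"gripper":95},
    {"dp":[0,0,-0.6],"turn":[0,0,0],"gripper":50},
    {"dp":[0,0,-0.6],"turn":[0,0,0],"gripper":0},
    {"dp":[0,0,-0.6],"turn":[0,0,0],"gripper":0},
    {"dp":[0,0,-10],"turn":[0,0,0],"gripper":0},
    {"dp":[0,0,-50],"turn":[0,0,0],"gripper":0},
    {"dp":[0,0,-90],"turn":[0,0,0],"gripper":0},
    {"dp":[0,0,-128],"turn":[0,0,0],"gripper":0},
    {"dp":[0,0,-128],"turn":[0,0,0],"gripper":0},
    {"dp":[0,0,-128],"turn":[0,0,0],"gripper":0}
  ]
}}

```text
clock: 36.52
position: [597.4, 255.1, 150.7]
tcp_rot: [[-0.969, 0.245, -0.0], [0.245, 0.969, -0.0], [0.0, -0.0, -1.0]]
contact_force: [-0.1, -0.2, -0.1]
width: 85.4
finger_force: 0.0
```

Run:
```python
from disc import *
s=state();print(s["clock"],s["position"])
cal=calibration("wrist");im=np.ascontiguousarray(camera("wrist")[:,:,::-1]);cv2.imwrite("pics/w13.png",im)
P=cv2.projectPoints(np.float64([[600,253,46]]),cv2.Rodrigues(cal["R"])[0],cal["t"],cal["camera_matrix"],np.array([cal["k1"],0,0,0,0]))[0].ravel()
x,y=P.astype(int)
blobs(im,(x-70,y-65,x+70,min(y+65,300)),cal,2)
```

```text
36.525 [597.43429341 255.0537266  150.70428528]
disc ((597.9183959960938, 254.34622192382812), (45.85855484008789, 46.720062255859375), 89.08451843261719) ((597.9862670898438, 254.42315673828125), (46.35165786743164, 46.5400505065918))
brown 379.5 [630.9 272.8]
brown 389.0 [617.4 221.3]
brown 436.0 [579.6 286.5]
brown 411.0 [566.1 234.9]
```

```bash
python3 -c "
from plant import *
print(finish_job())"
```

```text
the job is handed in; nothing more can be done
None
```

All four stones lie flat, released and within about 2 mm of centre on their matching holders; the red look-alike was left alone, and the job was handed in at about 37 s of the 102 s allowed.

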